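# Tighten the keg lid's four lever bolts crosswise in two passes

### The arm

A 6-joint arm with a two-finger parallel gripper is mounted at the origin on the work surface. World frame = base frame: x ahead of the robot, y to its left, z up, the work surface at z = 0. Lengths are in m, angles in rad, forces in N, time in s.
With the tool pointing down it reaches from about 0.3 to 0.775 m from the base axis. Payload 14.6 kg.
Tool frame: the origin (TCP) lies at the very end of the fingers, on their centre line; the grasp point (between the pads) lies ctrl.tcp_to_grasp behind it (ctrl.tcp_to_grasp is the distance from the TCP to the grasp point, in m); x points along the fingers, y is the direction in which the jaws open and shut, and the axes are right-handed (so a half turn about x gives the same grasp; the last joint's range is limited). The gripper opens to 94 mm and grips with 3 to 60 N. Pads are 16 mm wide; open, the fingers measure 119 mm over their backs; the gripper's body (75 mm by 177 mm) begins 78 mm behind the grasp point.
Start: joints at [-1.383, 0.3, 1.521, -0, 1.321, -0.067], TCP at [0.139, -0.532, 0.205] pointing down, gripper open.
Joint ranges: [-3.03, 3.03], [-0.79, 2.21], [0.23, 2.52], [-1.04, 4.18], [0, 3.07], [-2.55, 2.55]. Speed limits (rad/s): [2.22, 2.22, 2.57, 3.14, 3.14, 3.14].

### API

Orientations are given as [roll, pitch, yaw] about the fixed x, y, z axes, in that order (R = Rz(yaw) Ry(pitch) Rx(roll)).
In Python, from station import ctrl gives the robot as it stands.
- The arm moves only by the tool play_rows, never from a script. Its argument "increments" is a list that holds one entry, the list of rows, each a list of 5 numbers: the closure in counts, from 0 (fully open) to 255 (shut), then the shift along the tool's x, y, z in cm, then the turn about the tool's x in degrees. A call has 1 to 12 rows; each row shifts and turns the commanded pose from where the row before left it, along the tool's axes as they then stand; what a row does not reach is not made up. A row lasts 1/12 s, in which the tool goes at most 41.7 mm and 7.16 degrees, less where a joint would pass 70% of its speed; a pose out of reach is approached as far as the arm can. A call is refused whole if a number of a shift passes 4.17 or a number of a turn 7.16, either way. A call with a gripper value outside its range is refused whole. The fingers move at their own pace and stop on an object; "newtons" is the grip in N (left out, the last holds). Time passes only in rows, so rows that do not move let the fingers close. It gives the time, the measured TCP pose, the force and the opening at its end, in the units of the state.
- ctrl.get_obs(): the state, without advancing time (a new reading comes with each control period).
- ctrl.camera(name): name is "scene" or "top" or "wrist"; returns the picture (480x640x3 uint8, red, green, blue); there is no depth.
- ctrl.calibration(name): a dict with "fx", "fy", "cx", "cy" (pixels), "k1" (the pictures are not rectified: a ray, as slopes to the right and down, at radius r is drawn at 1 + k1 r^2 times it, then the intrinsics apply), "rvec" (rotation vector, rad) and "tvec" (3), from world to camera coordinates, as OpenCV has them; the wrist camera has in their place "T_tool_cam" (4x4, takes a point from camera to tool coordinates, whose origin is the TCP and whose axes are the tool frame's). Camera axes: x right, y down, z forward; pixel columns grow to the right and rows downward; lengths in m; the calibration is good to about 2 mm. A picture is of the moment at which its call begins: read the wrist's pose just before it. calibration takes no time and is no camera call.
- ctrl.hand_in(): hands the job in, once; it reports no verdict.
The state is a dict: "time_s": time; "qpos": joint angles; "joint_vel": joint speeds; "tau": joint torques, N m; "ee_pos": TCP position; "eef_rot": TCP orientation; "force": force on the tool from outside, world axes, zero at the start; "moment": the same for the moment, N m; "grip_width": finger opening in m.
Only numpy, scipy, OpenCV 4.12 (cv2) and the standard library are available. Lean on these libraries where they do the work, as an engineer would, in place of code of your own. Each camera call takes 0.05 s, during which the arm holds its last target.

### The job

The lid of the drinks keg is on but its four lever bolts are slack: tighten them by pushing the levers round clockwise (seen from above), in crisscross order (after the first bolt of a pass, do the one opposite, then the other two) and in two passes. In the first pass swing each lever only until it points about straight out from the lid; when all four stand so, go round crosswise again and swing each one on to its stop. Leave the glasses, bottles and other things around the keg where they stand.

Things in the scene. Friction and masses are not known exactly. Their poses are not given: they have to be found in the camera images.
- keg: round stainless drinks keg fixed to the table: lid 176 mm across, its flat top 190 mm above the table; rubber foot 196 mm across. Origin at the centre of its underside, z up; yaw within 0.7 rad either way. A small tap sticks out low on its +x side, to 125 mm from the axis, below 90 mm height. A brass relief valve, 22 mm across, stands at the lid centre, its top 222 mm above the table
- lid_centre (a point): centre of the lid's top face, 190 mm above the table; the four bolts stand round it on a circle of 60 mm radius, 90 degrees apart, in the order a, b, c, d anticlockwise seen from above (a is opposite c, b opposite d)
- bolt_a (a joint): angle of lever bolt a about its upright axis, rad: grows as the lever swings clockwise seen from above (tightening), range 0 (slack) to 1.7 (hard stop, fully tight); 0.85 = lever points straight out from the lid's centre. Starts between 0 and 0.25. Stays where it is left; stiff: about 0.25 N m, some 4 N pushed 65 mm from the axis
- bolt_a_hub (a point): point on the axis of bolt a, at the mid height of its lever, 212 mm above the table. Bolt a is at 45 degrees round the lid in the keg's frame, opposite bolt c. Hub 34 mm across
- bolt_a_tip (a point): outer end of the black lever of bolt a, 95 mm from the bolt's axis, at the lever's mid height (212 mm above the table). The lever is a straight level bar from the hub, 16 mm wide and 20 mm high (202 to 222 mm above the table), free underneath outside the 88 mm radius of the lid
- bolt_b (a joint): angle of lever bolt b about its upright axis, rad: grows as the lever swings clockwise seen from above (tightening), range 0 (slack) to 1.7 (hard stop, fully tight); 0.85 = lever points straight out from the lid's centre. Starts between 0 and 0.25. Stays where it is left; stiff: about 0.25 N m, some 4 N pushed 65 mm from the axis
- bolt_b_hub (a point): point on the axis of bolt b, at the mid height of its lever, 212 mm above the table. Bolt b is at 135 degrees round the lid in the keg's frame, opposite bolt d. Hub 34 mm across
- bolt_b_tip (a point): outer end of the black lever of bolt b, 95 mm from the bolt's axis, at the lever's mid height (212 mm above the table). The lever is a straight level bar from the hub, 16 mm wide and 20 mm high (202 to 222 mm above the table), free underneath outside the 88 mm radius of the lid
- bolt_c (a joint): angle of lever bolt c about its upright axis, rad: grows as the lever swings clockwise seen from above (tightening), range 0 (slack) to 1.7 (hard stop, fully tight); 0.85 = lever points straight out from the lid's centre. Starts between 0 and 0.25. Stays where it is left; stiff: about 0.25 N m, some 4 N pushed 65 mm from the axis
- bolt_c_hub (a point): point on the axis of bolt c, at the mid height of its lever, 212 mm above the table. Bolt c is at 225 degrees round the lid in the keg's frame, opposite bolt a. Hub 34 mm across
- bolt_c_tip (a point): outer end of the black lever of bolt c, 95 mm from the bolt's axis, at the lever's mid height (212 mm above the table). The lever is a straight level bar from the hub, 16 mm wide and 20 mm high (202 to 222 mm above the table), free underneath outside the 88 mm radius of the lid
- bolt_d (a joint): angle of lever bolt d about its upright axis, rad: grows as the lever swings clockwise seen from above (tightening), range 0 (slack) to 1.7 (hard stop, fully tight); 0.85 = lever points straight out from the lid's centre. Starts between 0 and 0.25. Stays where it is left; stiff: about 0.25 N m, some 4 N pushed 65 mm from the axis
- bolt_d_hub (a point): point on the axis of bolt d, at the mid height of its lever, 212 mm above the table. Bolt d is at 315 degrees round the lid in the keg's frame, opposite bolt b. Hub 34 mm across
- bolt_d_tip (a point): outer end of the black lever of bolt d, 95 mm from the bolt's axis, at the lever's mid height (212 mm above the table). The lever is a straight level bar from the hub, 16 mm wide and 20 mm high (202 to 222 mm above the table), free underneath outside the 88 mm radius of the lid
- tumbler_a: clear tumbler, 68 mm across, 95 mm high, standing at the foot of the keg, below the levers. Origin at the centre of its underside. Bystander
- tumbler_b: another clear tumbler, 68 mm across, 95 mm high, at the foot of the keg, below the levers. Origin at the centre of its underside. Bystander
- bottle_a: amber glass bottle, 68 mm across, 235 mm high, to the left of the keg. Origin at the centre of its underside. Bystander
- bottle_b: green glass bottle, 72 mm across, 220 mm high, to the right of the keg. Origin at the centre of its underside. Bystander
- jar: lidded glass jar, 80 mm across, 100 mm high, to the right of the keg. Origin at the centre of its underside. Bystander
- bowl: wooden bowl, 130 mm across, 50 mm high, to the left of the keg. Origin at the centre of its underside. Bystander
- spanner: steel spanner, 170 mm long, lying in front of the keg on the right; origin under its middle. Bystander

How it is judged:
By the outcome, as a careful person would: the job done as asked, in the order asked, and still so for the second after the job is handed in, with the robot touching nothing.
It also fails if it takes over 69 s, if anything falls off the work surface, if the arm or the gripper's body presses on something with over 40 N, if the wrist force passes 120 N, or if a joint passes its speed limit or range.

## Working session

There is one attempt and no reset: what is moved stays moved. The work goes in short steps, Python scripts to look and compute and a tool call to move; the robot and the scene stay as the last step left them, time stands still between calls to the robot, and variables do not carry over. Pictures are saved under pics/ and viewed, and the job is handed in when it is done.

Besides the shell and the picture viewer there is one more tool, called after "Emit:" by a JSON object that holds its "fn" and its "kwargs". play_rows: Moves the arm, as the interface text tells. Its arguments: {"type":"object","properties":{"increments":{"type":"array"},"newtons":{"type":"number"}},"required":["increments"]}

```bash
mkdir -p pics; ls; python3 - <<'E'
from station import ctrl
import cv2,numpy as np
print(ctrl.get_obs()); print(ctrl.tcp_to_grasp)
for n in("scene","top","wrist"):
    cv2.imwrite(f"pics/{n}0.png",ctrl.camera(n)[:,:,::-1]); print(n,ctrl.calibration(n))
E
```

```text
pics
{'time_s': 0.0, 'qpos': array([-1.38259060e+00,  3.00462574e-01,  1.52160488e+00,  1.48612486e-05,
        1.32066991e+00, -6.65909994e-02]), 'joint_vel': array([ 2.17747735e-03,  4.80909878e-04,  7.09679089e-05, -1.61424307e-03,
       -8.92922823e-04, -5.22426309e-04]), 'tau': array([ 1.92975247e-03, -5.31812096e+01, -3.52735806e+01,  7.08930963e-02,
        2.44248100e-02, -5.76898401e-05]), 'ee_pos': array([ 0.13858289, -0.53198095,  0.20488093]), 'eef_rot': array([-1.6499615 ,  1.56965152,  1.74642419]), 'force': array([-0.36246256,  0.15490105,  1.12671784]), 'moment': array([-0.02449771,  0.00244881, -0.00877832]), 'grip_width': 0.09423799874290724}
0.0188
scene {'fx': 549.89671164103, 'fy': 549.89671164103, 'cx': 323.8071126650627, 'cy': 244.4348166934839, 'k1': -0.1629012888533038, 'rvec': array([ 1.60905435,  1.75668441, -0.88022578]), 'tvec': array([ 0.05494143, -0.16487188,  1.61875291])}
top {'fx': 561.2934297662604, 'fy': 561.2934297662604, 'cx': 321.5441732844335, 'cy': 240.0707810252582, 'k1': 0.04510164616522384, 'rvec': array([ 2.19322893, -2.19619438,  0.07256601]), 'tvec': array([-0.00817088,  0.49057069,  1.43981813])}
wrist {'fx': 357.90106810700684, 'fy': 357.90106810700684, 'cx': 322.73888863392887, 'cy': 235.9062288722787, 'k1': 0.009858468331318156, 'T_tool_cam': array([[-6.81535314e-04, -2.29664224e-01,  9.73269685e-01,
        -1.78353192e-01],
       [ 9.99999748e-01, -3.50044161e-04,  6.17652569e-04,
        -5.53823287e-04],
       [ 1.98834672e-04,  9.73269861e-01,  2.29664404e-01,
        -6.66586934e-02],
       [ 0.00000000e+00,  0.00000000e+00,  0.00000000e+00,
         1.00000000e+00]])}
```

View pics/top0.png

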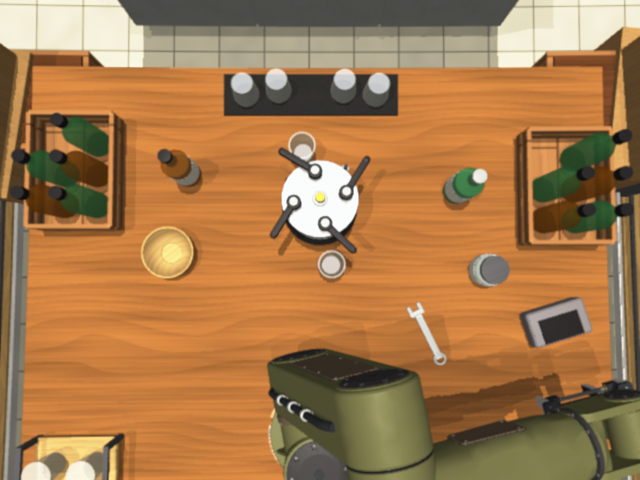

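View pics/scene0.png

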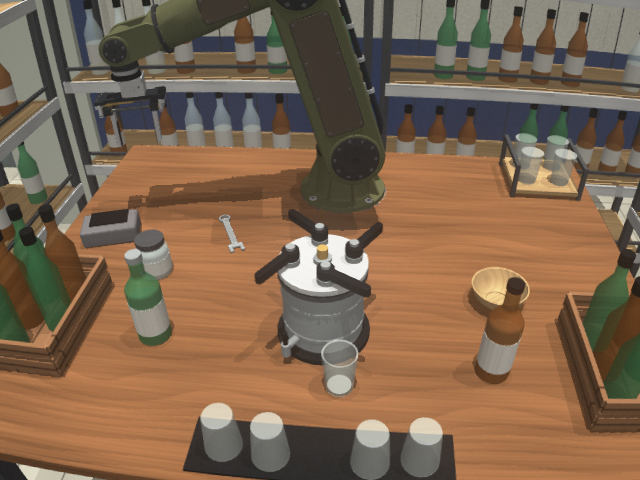

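View pics/wrist0.png

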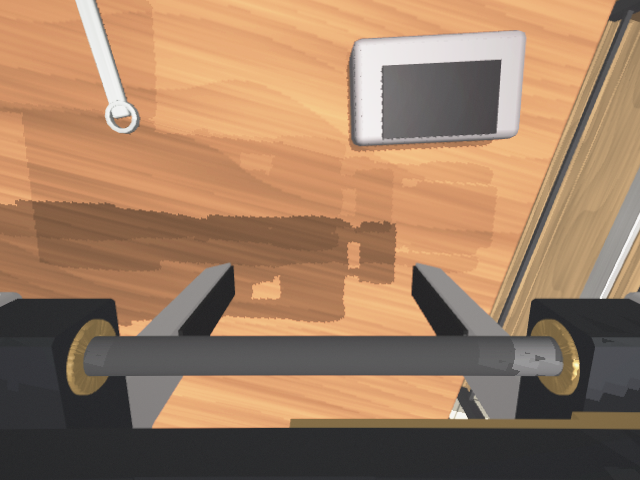

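```bash
cat > h.py <<'E'
import numpy as np,cv2
from scipy.spatial.transform import Rotation as Ro
def ray(cal,pts):
    pts=np.atleast_2d(np.asarray(pts,float))
    K=np.array([[cal['fx'],0,cal['cx']],[0,cal['fy'],cal['cy']],[0,0,1]])
    n=cv2.undistortPoints(pts[:,None],K,np.array([cal['k1'],0,0,0,0]))[:,0]
    R=cv2.Rodrigues(cal['rvec'])[0]; o=-R.T@cal['tvec']
    return o,np.c_[n,np.ones(len(n))]@R
def onz(cal,pts,z):
    o,d=ray(cal,pts); return o+d*((z-o[2])/d[:,2])[:,None]
E
python3 - <<'E'
from station import ctrl
from h import *
im=cv2.imread('pics/top0.png'); c=im[135:265,255:385]
cv2.imwrite('pics/topc.png',cv2.resize(c,None,fx=4.6,fy=4.6,interpolation=cv2.INTER_CUBIC))
hsv=cv2.cvtColor(im,cv2.COLOR_BGR2HSV); m=((hsv[...,1]<40)&(hsv[...,2]>200)).astype(np.uint8)
m[:130]=0;m[260:]=0;m[:,:270]=0;m[:,370:]=0
m=cv2.morphologyEx(m,cv2.MORPH_OPEN,np.ones((3,3)))
cs=max(cv2.findContours(m,0,1)[0],key=cv2.contourArea)
h=cv2.convexHull(cs); e=cv2.fitEllipse(h);print(e)
cal=ctrl.calibration('top')
P=onz(cal,h[:,0,:],.19); A=np.c_[2*P[:,:2],np.ones(len(P))]; s=np.linalg.lstsq(A,(P[:,:2]**2).sum(1),rcond=None)[0]
print('lid',s[:2],np.sqrt(s[2]+s[0]**2+s[1]**2))
yl=((hsv[...,1]>120)&(hsv[...,2]>200)&(hsv[...,0]>22)&(hsv[...,0]<35)); yl[:190]=0;yl[206:]=0;yl[:,:310]=0;yl[:,330:]=0
q=np.argwhere(yl)[:,::-1].mean(0);print(q,onz(cal,q,.222))
E
```

```text
((319.5589599609375, 198.26675415039062), (75.88817596435547, 76.36792755126953), 70.47146606445312)
lid [ 0.57625574 -0.00326447] 0.08728427791322405
[319.5        196.71428571] [[ 0.57514494 -0.00297887  0.222     ]]
```

View pics/topc.png

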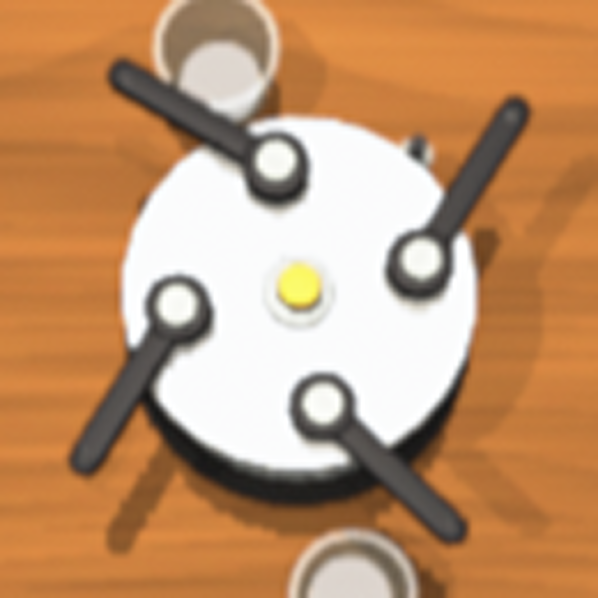

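```bash
cat > lev.py <<'E'
from h import *
# crop px -> top px
def meas(cal,hubs,tips,C=None,s=4.6,o=(255,135)):
    H=onz(cal,np.array(hubs)/s+o,.228)[:,:2]; T=onz(cal,np.array(tips)/s+o,.222)[:,:2]
    return H,T
E
python3 - <<'E'
from station import ctrl
from lev import *
cal=ctrl.calibration('top')
H,T=meas(cal,[(276,164),(179,303),(323,403),(420,257)],[(111,66),(77,472),(460,540),(520,98)])
c=H.mean(0);print('c',c)
for n,h,t in zip('abcd',H,T):
    k='abcd'.index(n); a=np.arctan2(*(h-c)[::-1]); 
    print(n,h.round(4),np.linalg.norm(h-c).round(4),'yaw',((a-np.pi/4-k*np.pi/2+np.pi)%(2*np.pi)-np.pi).round(3),'len',np.linalg.norm(t-h).round(3),'q',0.85-((np.arctan2(*(t-h)[::-1])-a+np.pi)%(2*np.pi)-np.pi).round(3))
R=Ro.from_euler('xyz',ctrl.get_obs()['eef_rot']).as_matrix();print(R.round(4))
print(onz(cal,(415/4.6+255,150/4.6+135),.08))
E
```

```text
c [ 0.57542131 -0.00432115]
a [0.6326 0.007 ] 0.0583 yaw -0.591 len 0.094 q 0.02300000000000002
b [0.5651 0.0538] 0.059 yaw -0.609 len 0.095 q 0.0010000000000000009
c [ 0.5166 -0.0155] 0.0598 yaw -0.597 len 0.093 q 0.252
d [ 0.5873 -0.0625] 0.0594 yaw -0.583 len 0.093 q 0.040999999999999925
[[-1.000e-04  2.520e-01 -9.677e-01]
 [ 8.000e-04 -9.677e-01 -2.520e-01]
 [-1.000e+00 -8.000e-04 -1.000e-04]]
[[ 0.66750652 -0.06765407  0.08      ]]
```

```bash
cat > plan.py <<'E'
import sys
from station import ctrl
from h import *
C=np.array([.5758,-.0038]); YAW=-.595
OUT={n:YAW+np.pi/4+k*np.pi/2 for k,n in enumerate('abcd')}
def hub(n): return C+.06*np.array([np.cos(OUT[n]),np.sin(OUT[n])])
FL={'a':0,'d':0,'b':1,'c':1}
def pose(n,q,gap,r=.07,z=.2,half=.016):
    th=OUT[n]+.85-q; u=np.array([np.cos(th),np.sin(th)]); t=np.array([u[1],-u[0]])
    p=hub(n)+r*u-(half+gap)*t
    return np.r_[p,z],th-np.pi*FL[n]
def cur():
    o=ctrl.get_obs(); R=Ro.from_euler('xyz',o['eef_rot']).as_matrix()
    return o,o['ee_pos'],np.arctan2(R[1,1],R[0,1])
def rows(p0,y0,p1,y1,N):
    d=(y1-y0+np.pi)%(2*np.pi)-np.pi; out=[]
    for i in range(N):
        y=y0+d*i/N; s=(p1-p0)/N*100
        out.append([255,round(-s[2],2),round(s[0]*np.cos(y)+s[1]*np.sin(y),2),round(s[0]*np.sin(y)-s[1]*np.cos(y),2),round(-np.degrees(d)/N,2)])
    return out
def show(n,q,gap,N,**k):
    o,p,y=cur(); P,Y=pose(n,q,gap,**k)
    print('t',round(o['time_s'],2),'p',p.round(4),'yaw',round(y,3),'->',P.round(4),round(Y,3),'F',o['force'].round(1))
    for r in rows(p,y,P,Y,N): print(r)
E
python3 -c "
from plan import *
show('d',.0,.014,20,z=.26)"
```

```text
t 0.15 p [ 0.1386 -0.5321  0.205 ] yaw -1.316 -> [ 0.6627 -0.0722  0.26  ] 5.753 F [-0.1  1.3 -0.6]
[255, np.float64(-0.27), np.float64(-1.56), np.float64(-3.12), np.float64(-2.25)]
[255, np.float64(-0.27), np.float64(-1.44), np.float64(-3.17), np.float64(-2.25)]
[255, np.float64(-0.27), np.float64(-1.32), np.float64(-3.23), np.float64(-2.25)]
[255, np.float64(-0.27), np.float64(-1.19), np.float64(-3.28), np.float64(-2.25)]
[255, np.float64(-0.27), np.float64(-1.06), np.float64(-3.32), np.float64(-2.25)]
[255, np.float64(-0.27), np.float64(-0.93), np.float64(-3.36), np.float64(-2.25)]
[255, np.float64(-0.27), np.float64(-0.79), np.float64(-3.39), np.float64(-2.25)]
[255, np.float64(-0.27), np.float64(-0.66), np.float64(-3.42), np.float64(-2.25)]
[255, np.float64(-0.27), np.float64(-0.52), np.float64(-3.45), np.float64(-2.25)]
[255, np.float64(-0.27), np.float64(-0.39), np.float64(-3.46), np.float64(-2.25)]
[255, np.float64(-0.27), np.float64(-0.25), np.float64(-3.48), np.float64(-2.25)]
[255, np.float64(-0.27), np.float64(-0.12), np.float64(-3.48), np.float64(-2.25)]
[255, np.float64(-0.27), np.float64(0.02), np.float64(-3.49), np.float64(-2.25)]
[255, np.float64(-0.27), np.float64(0.16), np.float64(-3.48), np.float64(-2.25)]
[255, np.float64(-0.27), np.float64(0.29), np.float64(-3.47), np.float64(-2.25)]
[255, np.float64(-0.27), np.float64(0.43), np.float64(-3.46), np.float64(-2.25)]
[255, np.float64(-0.27), np.float64(0.57), np.float64(-3.44), np.float64(-2.25)]
[255, np.float64(-0.27), np.float64(0.7), np.float64(-3.41), np.float64(-2.25)]
[255, np.float64(-0.27), np.float64(0.83), np.float64(-3.38), np.float64(-2.25)]
[255, np.float64(-0.27), np.float64(0.97), np.float64(-3.35), np.float64(-2.25)]
```

Emit:
{"fn": "play_rows", "kwargs": {"increments": [[[255,-0.5,-1.5,-3.1,-2.25],[255,-0.5,-1.4,-3.2,-2.25],[255,-0.5,-1.3,-3.2,-2.25],[255,-0.5,-1.2,-3.3,-2.25],[255,-0.5,-1.0,-3.3,-2.25],[255,-0.5,-0.9,-3.4,-2.25],[255,-0.5,-0.8,-3.4,-2.25],[255,-0.5,-0.7,-3.4,-2.25],[255,-0.5,-0.5,-3.4,-2.25],[255,-0.5,-0.4,-3.5,-2.25],[255,-0.5,-0.25,-3.5,-2.25],[255,0,-0.1,-3.5,-2.25]]]}}

```text
time_s: 1.15
ee_pos: [0.4552, -0.2565, 0.2614]
eef_rot: [1.808, 1.57, -0.606]
force: [0.7, 0.1, 0.6]
grip_width: 0.0174
```

```bash
sed -i 's/    for r in rows(p,y,P,Y,N): print(r)/    for r in rows(p,y,P,Y,N): print([float(v) for v in r])/' plan.py; python3 -c "
from plan import *
show('d',.0,.014,9,z=.26)"
```

```text
t 1.15 p [ 0.4552 -0.2565  0.2614] yaw -0.843 -> [ 0.6627 -0.0722  0.26  ] 5.753 F [0.7 0.1 0.6]
[255.0, 0.02, 0.01, -3.08, -1.99]
[255.0, 0.02, 0.11, -3.08, -1.99]
[255.0, 0.02, 0.22, -3.08, -1.99]
[255.0, 0.02, 0.33, -3.07, -1.99]
[255.0, 0.02, 0.43, -3.05, -1.99]
[255.0, 0.02, 0.54, -3.04, -1.99]
[255.0, 0.02, 0.64, -3.02, -1.99]
[255.0, 0.02, 0.75, -2.99, -1.99]
[255.0, 0.02, 0.85, -2.96, -1.99]
```

Emit:
{"fn": "play_rows", "kwargs": {"increments": [[[255,0,0,-3.1,-2],[255,0,0.1,-3.1,-2],[255,0,0.2,-3.1,-2],[255,0,0.3,-3.1,-2],[255,0,0.45,-3.05,-2],[255,0,0.55,-3.05,-2],[255,0,0.65,-3.0,-2],[255,0,0.75,-3.0,-2],[255,0,0.85,-2.95,-2],[255,0,0,0,0],[255,0,0,0,0]]]}}

```text
time_s: 2.07
ee_pos: [0.6625, -0.072, 0.2592]
eef_rot: [-1.177, 1.569, 3.006]
force: [-0.5, 0.0, 0.6]
grip_width: 0.0002
```

```bash
python3 -c "
from plan import *
show('d',.0,.014,2,z=.2)
cv2.imwrite('pics/s1.png',ctrl.camera('scene')[150:350,200:470,::-1]);cv2.imwrite('pics/w1.png',ctrl.camera('wrist')[:,:,::-1])"
```

```text
t 2.07 p [ 0.6625 -0.072   0.2592] yaw -0.529 -> [ 0.6627 -0.0722  0.2   ] 5.753 F [-0.5  0.   0.6]
[255.0, 2.96, 0.02, 0.0, 0.04]
[255.0, 2.96, 0.02, 0.0, 0.04]
```

View pics/w1.png

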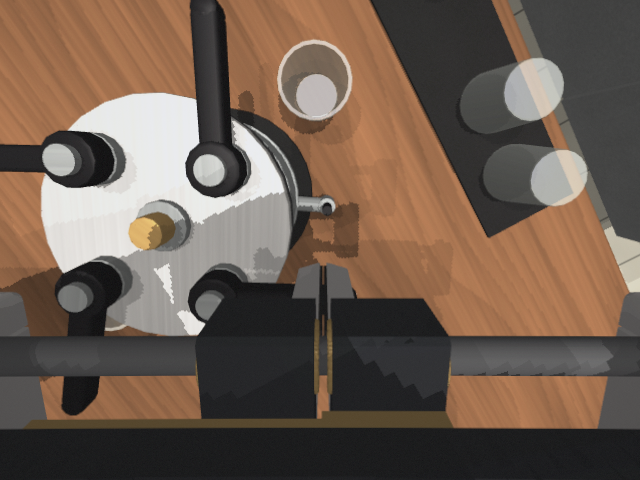

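View pics/s1.png

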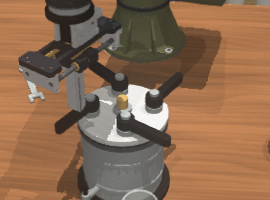

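Emit:
{"fn": "play_rows", "kwargs": {"increments": [[[255,3.0,0,0,0],[255,2.9,0,0,0],[255,0,0,0,0],[255,0,0,0.5,0],[255,0,0,0.5,0],[255,0,0,0,0]]]}}

```text
time_s: 2.67
ee_pos: [0.6571, -0.0831, 0.204]
eef_rot: [1.874, 1.567, -0.228]
force: [0.5, 0.7, 0.0]
grip_width: 0.0005
```

Emit:
{"fn": "play_rows", "kwargs": {"increments": [[[255,0,0,0.4,0],[255,0,0,0,0]]]}}

```text
time_s: 2.83
ee_pos: [0.6552, -0.0856, 0.203]
eef_rot: [2.031, 1.568, -0.071]
force: [0.5, -0.2, 0.1]
grip_width: 0.0004
```

```bash
python3 -c "
from plan import *
show('d',.0,0,1,z=.2)"
```

```text
t 2.83 p [ 0.6552 -0.0856  0.203 ] yaw -0.531 -> [ 0.6556 -0.0843  0.2   ] 5.753 F [ 0.5 -0.2  0.1]
[255.0, 0.3, -0.03, -0.13, -0.04]
```

Emit:
{"fn": "play_rows", "kwargs": {"increments": [[[255,0.03,0.085,0.43,3.5],[255,0.03,0.085,0.43,3.5],[255,0.03,0.085,0.43,3.5],[255,0.03,0.085,0.43,3.5],[255,0.03,0.085,0.43,3.5],[255,0.03,0.085,0.43,3.5],[255,0,0.085,0.43,3.5],[255,0,0.085,0.43,3.5],[255,0,0.085,0.43,3.5],[255,0,0.085,0.43,3.5],[255,0,0.085,0.43,3.5],[255,0,0,0,0]]]}}

```text
time_s: 3.83
ee_pos: [0.6269, -0.1232, 0.2007]
eef_rot: [2.706, 1.569, -0.07]
force: [1.3, 0.2, 0.9]
grip_width: 0.0001
```

```bash
python3 -c "
from plan import *
show('d',.85,0,1,z=.2)
cv2.imwrite('pics/t2.png',cv2.resize(ctrl.camera('top')[135:265,255:385,::-1],None,fx=4.6,fy=4.6,interpolation=2));cv2.imwrite('pics/w2.png',ctrl.camera('wrist')[:,:,::-1])"
```

```text
t 3.83 p [ 0.6269 -0.1232  0.2007] yaw -1.206 -> [ 0.6161 -0.1284  0.2   ] 4.903 F [1.3 0.2 0.9]
[255.0, 0.07, 0.1, 1.19, 10.01]
```

View pics/w2.png

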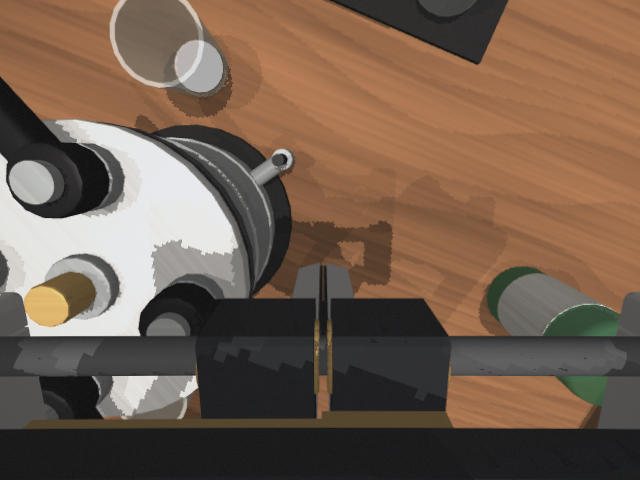

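View pics/t2.png

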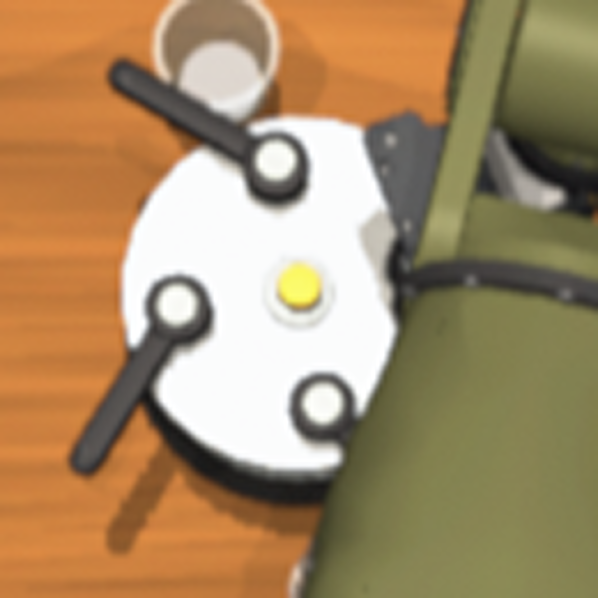

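Emit:
{"fn": "play_rows", "kwargs": {"increments": [[[255,0.03,0.05,0.41,3.3],[255,0.03,0.05,0.41,3.3],[255,0,0.05,0.41,3.3],[255,0,0,0,0]]]}}

```text
time_s: 4.27
ee_pos: [0.6156, -0.1285, 0.1995]
eef_rot: [2.446, 1.57, -0.501]
force: [2.1, -0.5, 0.5]
grip_width: 0.0001
```

```bash
python3 -c "
from plan import *
show('d',.85,0,1,z=.2)
cv2.imwrite('pics/s2.png',cv2.resize(ctrl.camera('scene')[200:360,240:400,::-1],None,fx=4,fy=3.7,interpolation=2))"
```

```text
t 4.27 p [ 0.6156 -0.1285  0.1995] yaw -1.376 -> [ 0.6161 -0.1284  0.2   ] 4.903 F [ 2.1 -0.5  0.5]
[255.0, -0.05, 0.0, -0.05, 0.23]
```

View pics/s2.png

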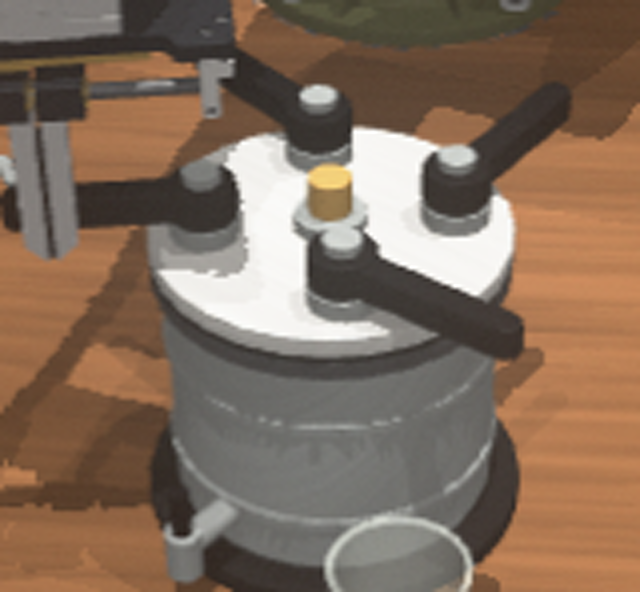

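```bash
cat > proj.py <<'E'
from plan import *
def proj(name,P):
    c=ctrl.calibration(name);K=np.array([[c['fx'],0,c['cx']],[0,c['fy'],c['cy']],[0,0,1]])
    return cv2.projectPoints(np.array(P,float),c['rvec'],c['tvec'],K,np.array([c['k1'],0,0,0,0.]))[0][:,0]
def tip(n,q,L=.095,z=.222):
    th=OUT[n]+.85-q; return np.r_[hub(n)+L*np.array([np.cos(th),np.sin(th)]),z]
E
python3 -c "
from proj import *
for q in(.65,.75,.85,.95,1.05): print(q,((proj('scene',[tip('d',q),tip('d',q,L=.04)])-[240,200])*[4,3.7]).round(0).tolist())
print(((proj('scene',[np.r_[hub('d'),.228],np.r_[hub('b'),.228]])-[240,200])*[4,3.7]).round(0))"
```

```text
0.65 [[-2.0, 219.0], [115.0, 198.0]]
0.75 [[-5.0, 208.0], [114.0, 193.0]]
0.85 [[-5.0, 196.0], [113.0, 189.0]]
0.95 [[-4.0, 184.0], [113.0, 184.0]]
1.05 [[-0.0, 173.0], [115.0, 179.0]]
[[198. 174.]
 [455. 158.]]
```

Emit:
{"fn": "play_rows", "kwargs": {"increments": [[[255,0,0,-1.0,0],[255,-3.0,0,0,0],[255,-3.0,0,0,0],[255,0,0,0,0]]]}}

```text
time_s: 4.65
ee_pos: [0.6266, -0.1263, 0.2648]
eef_rot: [2.669, 1.564, -0.274]
force: [-0.6, -0.3, 1.8]
grip_width: 0.0004
```

```bash
python3 -c "
from plan import *
show('b',.0,.014,10,z=.26)
cv2.imwrite('pics/s3.png',cv2.resize(ctrl.camera('scene')[200:360,240:400,::-1],None,fx=4,fy=3.7,interpolation=2))"
```

```text
t 4.65 p [ 0.6266 -0.1263  0.2648] yaw -1.372 -> [0.4889 0.0646 0.26  ] -0.53 F [-0.6 -0.3  1.8]
[255.0, 0.05, -2.14, 0.97, -4.82]
[255.0, 0.05, -2.22, 0.79, -4.82]
[255.0, 0.05, -2.28, 0.6, -4.82]
[255.0, 0.05, -2.32, 0.41, -4.82]
[255.0, 0.05, -2.35, 0.21, -4.82]
[255.0, 0.05, -2.35, 0.01, -4.82]
[255.0, 0.05, -2.35, -0.19, -4.82]
[255.0, 0.05, -2.32, -0.38, -4.82]
[255.0, 0.05, -2.28, -0.58, -4.82]
[255.0, 0.05, -2.23, -0.77, -4.82]
```

View pics/s3.png

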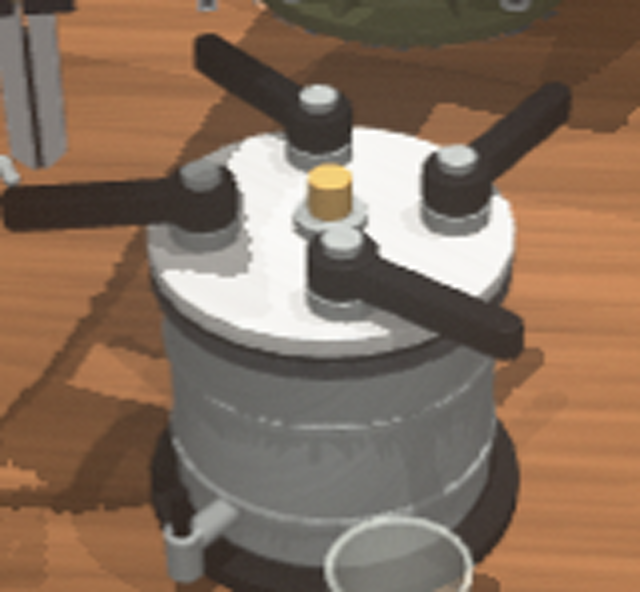

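Emit:
{"fn": "play_rows", "kwargs": {"increments": [[[255,0,-2.15,0.95,-4.8],[255,0,-2.2,0.8,-4.8],[255,0,-2.3,0.6,-4.8],[255,0,-2.3,0.4,-4.8],[255,0,-2.35,0.2,-4.8],[255,0,-2.35,0,-4.8],[255,0,-2.35,-0.2,-4.8],[255,0,-2.3,-0.4,-4.8],[255,0,-2.3,-0.6,-4.8],[255,0,-2.25,-0.75,-4.8],[255,0,0,0,0],[255,0,0,0,0]]]}}

```text
time_s: 5.7
ee_pos: [0.4885, 0.0665, 0.2585]
eef_rot: [-0.84, 1.57, -2.946]
force: [-0.3, -0.3, 1.0]
grip_width: 0.0004
```

```bash
python3 -c "
from plan import *
show('b',.0,.014,2,z=.2)
cv2.imwrite('pics/w3.png',ctrl.camera('wrist')[:,:,::-1])"
```

```text
t 5.7 p [0.4885 0.0665 0.2585] yaw -0.535 -> [0.4889 0.0646 0.2   ] -0.53 F [-0.3 -0.3  1. ]
[255.0, 2.93, 0.06, 0.07, -0.12]
[255.0, 2.93, 0.06, 0.07, -0.12]
```

View pics/w3.png

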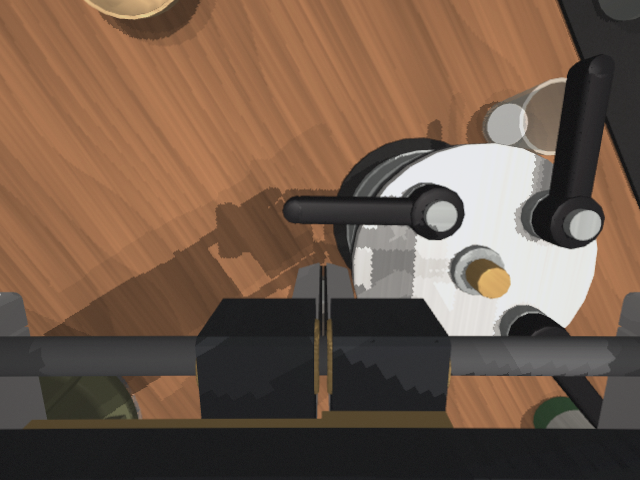

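Emit:
{"fn": "play_rows", "kwargs": {"increments": [[[255,3.0,0.05,0,0],[255,2.9,0.05,0,0],[255,0,0,0,0],[255,0,0,0,0],[255,0,0,-0.4,0],[255,0,0,-0.4,0],[255,0,0,-0.4,0],[255,0,0,0,0]]]}}

```text
time_s: 6.42
ee_pos: [0.4967, 0.0762, 0.201]
eef_rot: [2.102, 1.569, -0.006]
force: [-1.4, 0.6, 0.3]
grip_width: 0.0003
```

```bash
python3 -c "
from plan import *
show('b',.86,0,12,z=.2)
P,Y=pose('b',0,0);p,y=cur()[1:];print(rows(p,y,P,Y,1))"
```

```text
t 6.42 p [0.4967 0.0762 0.201 ] yaw -0.537 -> [0.5361 0.1211 0.2   ] -1.39 F [-1.4  0.6  0.3]
[255.0, 0.01, 0.09, -0.49, 4.07]
[255.0, 0.01, 0.06, -0.49, 4.07]
[255.0, 0.01, 0.02, -0.5, 4.07]
[255.0, 0.01, -0.02, -0.5, 4.07]
[255.0, 0.01, -0.05, -0.5, 4.07]
[255.0, 0.01, -0.09, -0.49, 4.07]
[255.0, 0.01, -0.12, -0.48, 4.07]
[255.0, 0.01, -0.15, -0.47, 4.07]
[255.0, 0.01, -0.19, -0.46, 4.07]
[255.0, 0.01, -0.22, -0.45, 4.07]
[255.0, 0.01, -0.25, -0.43, 4.07]
[255.0, 0.01, -0.28, -0.41, 4.07]
[[255, np.float64(0.1), np.float64(-0.09), np.float64(-0.01), np.float64(-0.39)]]
```

Emit:
{"fn": "play_rows", "kwargs": {"increments": [[[255,0,-0.1,-0.5,4.1],[255,0,-0.1,-0.5,4.1],[255,0,-0.1,-0.5,4.1],[255,0,-0.1,-0.5,4.1],[255,0,-0.1,-0.5,4.1],[255,0,-0.1,-0.5,4.1],[255,0,-0.1,-0.5,4.1],[255,0,-0.1,-0.5,4.1],[255,0,-0.1,-0.5,4.1],[255,0,-0.1,-0.5,4.1],[255,0,-0.1,-0.5,4.1],[255,0,-0.1,-0.5,4.1]]]}}

```text
time_s: 7.42
ee_pos: [0.5358, 0.12, 0.2007]
eef_rot: [0.349, 1.57, -2.622]
force: [-4.4, -1.7, 3.4]
grip_width: 0.0003
```

Emit:
{"fn": "play_rows", "kwargs": {"increments": [[[255,0,0,0,0],[255,0,0,0,0]]]}}

```text
time_s: 7.58
ee_pos: [0.5359, 0.1199, 0.2002]
eef_rot: [-3.048, 1.57, 0.27]
force: [-0.3, -0.6, -0.5]
grip_width: 0.0011
```

```bash
python3 -c "
from plan import *
show('b',.86,0,1,z=.2)
cv2.imwrite('pics/s4.png',cv2.resize(ctrl.camera('scene')[200:360,240:400,::-1],None,fx=4,fy=3.7,interpolation=2))"
```

```text
t 7.58 p [0.5359 0.1199 0.2002] yaw -1.394 -> [0.5361 0.1211 0.2   ] -1.39 F [-0.3 -0.6 -0.5]
[255.0, 0.02, -0.12, -0.05, -0.19]
```

View pics/s4.png

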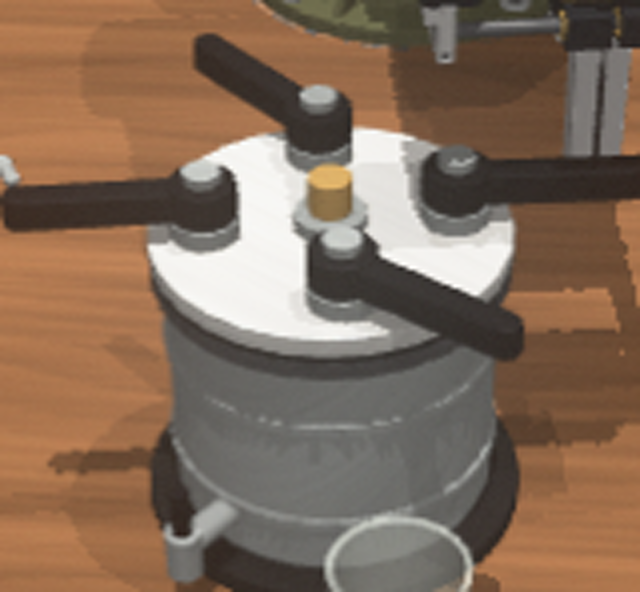

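Emit:
{"fn": "play_rows", "kwargs": {"increments": [[[255,0,0,1.0,0],[255,-3.0,0,0,0],[255,-3.0,0,0,0],[255,0,0,0,0]]]}}

```text
time_s: 7.97
ee_pos: [0.5273, 0.1182, 0.2658]
eef_rot: [3.13, 1.562, 0.165]
force: [0.9, 0.6, 0.5]
grip_width: 0.0003
```

```bash
python3 -c "
from plan import *
show('c',.23,.014,18,z=.26)"
```

```text
t 7.97 p [0.5273 0.1182 0.2658] yaw -1.394 -> [ 0.4904 -0.0866  0.26  ] 0.81 F [0.9 0.6 0.5]
[255.0, 0.03, 1.08, 0.4, -7.02]
[255.0, 0.03, 1.03, 0.53, -7.02]
[255.0, 0.03, 0.95, 0.65, -7.02]
[255.0, 0.03, 0.87, 0.76, -7.02]
[255.0, 0.03, 0.77, 0.86, -7.02]
[255.0, 0.03, 0.66, 0.95, -7.02]
[255.0, 0.03, 0.53, 1.02, -7.02]
[255.0, 0.03, 0.41, 1.08, -7.02]
[255.0, 0.03, 0.27, 1.12, -7.02]
[255.0, 0.03, 0.13, 1.15, -7.02]
[255.0, 0.03, -0.01, 1.16, -7.02]
[255.0, 0.03, -0.15, 1.15, -7.02]
[255.0, 0.03, -0.29, 1.12, -7.02]
[255.0, 0.03, -0.42, 1.07, -7.02]
[255.0, 0.03, -0.55, 1.01, -7.02]
[255.0, 0.03, -0.67, 0.94, -7.02]
[255.0, 0.03, -0.78, 0.85, -7.02]
[255.0, 0.03, -0.88, 0.75, -7.02]
```

Emit:
{"fn": "play_rows", "kwargs": {"increments": [[[255,0,1.1,0.4,-7],[255,0,1.05,0.55,-7],[255,0,0.95,0.65,-7],[255,0,0.85,0.75,-7],[255,0,0.75,0.85,-7],[255,0,0.65,0.95,-7],[255,0,0.55,1.0,-7],[255,0,0.4,1.1,-7],[255,0,0.25,1.1,-7],[255,0,0.15,1.15,-7],[255,0,0,1.15,-7],[255,0,-0.15,1.15,-7]]]}}

```text
time_s: 8.97
ee_pos: [0.5009, -0.0187, 0.2599]
eef_rot: [1.457, 1.57, -0.036]
force: [0.0, -0.1, -0.2]
grip_width: 0.0007
```

Emit:
{"fn": "play_rows", "kwargs": {"increments": [[[255,0,-0.3,1.1,-7],[255,0,-0.4,1.1,-7],[255,0,-0.55,1.0,-7],[255,0,-0.65,0.95,-7],[255,0,-0.8,0.85,-7],[255,0,-0.9,0.75,-7],[255,0,0,0,0],[255,0,0,0,0]]]}}

```text
time_s: 9.63
ee_pos: [0.4884, -0.0864, 0.26]
eef_rot: [1.068, 1.571, 0.296]
force: [0.6, 0.8, -0.4]
grip_width: 0.0001
```

```bash
python3 -c "
from plan import *
show('c',.23,.014,2,z=.2)
cv2.imwrite('pics/w5.png',ctrl.camera('wrist')[:,:,::-1])"
```

```text
t 9.63 p [ 0.4884 -0.0864  0.26  ] yaw 0.799 -> [ 0.4904 -0.0866  0.2   ] 0.81 F [ 0.6  0.8 -0.4]
[255.0, 3.0, 0.06, 0.07, -0.33]
[255.0, 3.0, 0.06, 0.07, -0.33]
```

View pics/w5.png

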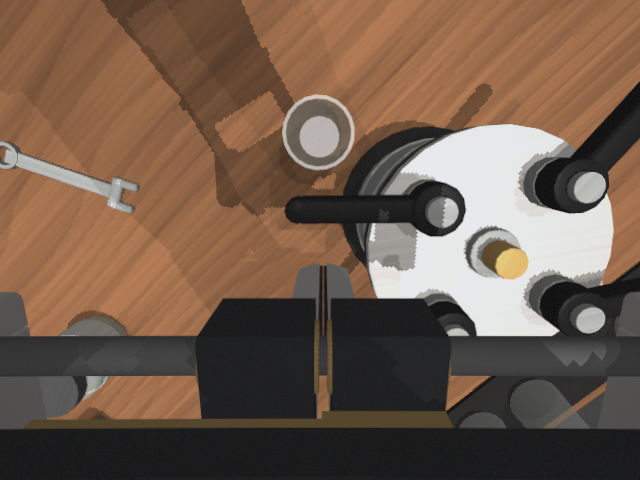

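Emit:
{"fn": "play_rows", "kwargs": {"increments": [[[255,3.0,0.05,0,0],[255,3.0,0.05,0,0],[255,0,0,0,0],[255,0,0,0,0],[255,0,0,-0.4,0],[255,0,0,-0.4,0],[255,0,0,-0.4,0],[255,0,0,0,0]]]}}

```text
time_s: 10.35
ee_pos: [0.4804, -0.0768, 0.2011]
eef_rot: [0.584, 1.569, -0.184]
force: [0.5, 0.5, -0.8]
grip_width: 0.0001
```

```bash
python3 -c "
from plan import *
show('c',.87,0,1,z=.2)
P,Y=pose('c',.23,0);p,y=cur()[1:];print(rows(p,y,P,Y,1))"
```

```text
t 10.35 p [ 0.4804 -0.0768  0.2011] yaw 0.803 -> [ 0.4506 -0.0428  0.2   ] 0.17 F [ 0.5  0.5 -0.8]
[255.0, 0.11, 0.37, -4.5, 36.24]
[[255, np.float64(0.11), np.float64(-0.02), np.float64(-0.0), np.float64(-0.43)]]
```

Emit:
{"fn": "play_rows", "kwargs": {"increments": [[[255,0,-0.1,-0.5,4.1],[255,0,-0.1,-0.5,4.1],[255,0,-0.1,-0.5,4.1],[255,0,-0.1,-0.5,4.1],[255,0,-0.1,-0.5,4.1],[255,0,-0.1,-0.5,4.1],[255,0,-0.1,-0.5,4.1],[255,0,-0.1,-0.5,4.1],[255,0,-0.1,-0.5,4.1],[255,0,0,0,0],[255,0,0,0,0]]]}}

```text
time_s: 11.27
ee_pos: [0.4512, -0.0431, 0.2005]
eef_rot: [1.475, 1.57, 0.066]
force: [0.1, -0.2, 1.1]
grip_width: 0.0005
```

```bash
python3 -c "
from plan import *
show('c',.87,0,1,z=.2)"
```

```text
t 11.27 p [ 0.4512 -0.0431  0.2005] yaw 0.161 -> [ 0.4506 -0.0428  0.2   ] 0.17 F [ 0.1 -0.2  1.1]
[255.0, 0.05, -0.05, -0.04, -0.53]
```

Emit:
{"fn": "play_rows", "kwargs": {"increments": [[[255,0,0,1.0,0],[255,-3.0,0,0,0],[255,-3.0,0,0,0],[255,0,0,0,0]]]}}

```text
time_s: 11.6
ee_pos: [0.4543, -0.0542, 0.2651]
eef_rot: [1.231, 1.563, -0.18]
force: [1.1, 0.8, 0.8]
grip_width: 0.0006
```

```bash
python3 -c "
from plan import *
show('a',0.02,.014,12,z=.26)
cv2.imwrite('pics/s6.png',cv2.resize(ctrl.camera('scene')[200:360,240:400,::-1],None,fx=4,fy=3.7,interpolation=2))"
```

```text
t 11.6 p [ 0.4543 -0.0542  0.2651] yaw 0.16 -> [0.6458 0.0829 0.26  ] 1.02 F [1.1 0.8 0.8]
[255.0, 0.04, 1.76, -0.87, -4.11]
[255.0, 0.04, 1.81, -0.75, -4.11]
[255.0, 0.04, 1.86, -0.61, -4.11]
[255.0, 0.04, 1.9, -0.48, -4.11]
[255.0, 0.04, 1.93, -0.34, -4.11]
[255.0, 0.04, 1.95, -0.2, -4.11]
[255.0, 0.04, 1.96, -0.06, -4.11]
[255.0, 0.04, 1.96, 0.08, -4.11]
[255.0, 0.04, 1.95, 0.22, -4.11]
[255.0, 0.04, 1.93, 0.36, -4.11]
[255.0, 0.04, 1.9, 0.5, -4.11]
[255.0, 0.04, 1.86, 0.63, -4.11]
```

View pics/s6.png

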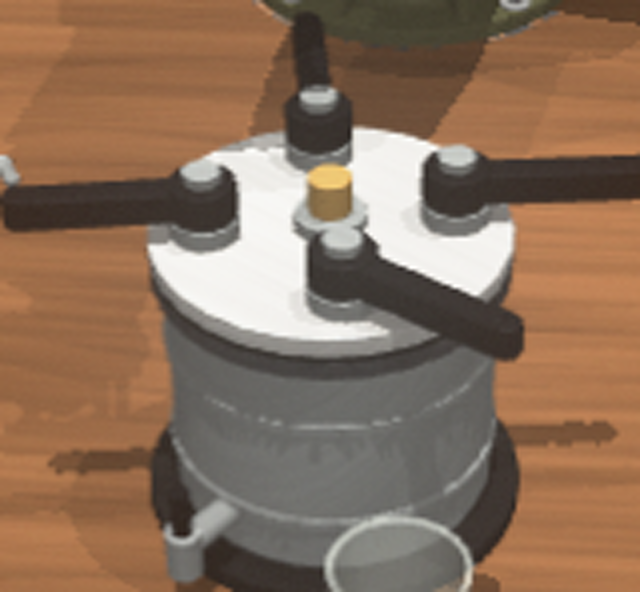

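Levers d (5–180,200), b (490–640,178) and c (305–320,20–80) now stand roughly straight out; a (350–520, 260–340) is still slack. On to a.

Emit:
{"fn": "play_rows", "kwargs": {"increments": [[[255,0,1.75,-0.85,-4.1],[255,0,1.8,-0.75,-4.1],[255,0,1.85,-0.6,-4.1],[255,0,1.9,-0.5,-4.1],[255,0,1.95,-0.35,-4.1],[255,0,1.95,-0.2,-4.1],[255,0,1.95,-0.05,-4.1],[255,0,1.95,0.1,-4.1],[255,0,1.95,0.2,-4.1],[255,0,1.95,0.35,-4.1],[255,0,1.9,0.5,-4.1],[255,0,1.85,0.65,-4.1]]]}}

```text
time_s: 12.65
ee_pos: [0.6449, 0.0833, 0.2585]
eef_rot: [-2.572, 1.569, -3.12]
force: [0.7, -0.7, 0.1]
grip_width: 0.0003
```

Emit:
{"fn": "play_rows", "kwargs": {"increments": [[[255,0,0,0,0],[255,0,0,0,0]]]}}

```text
time_s: 12.82
ee_pos: [0.6443, 0.0831, 0.2582]
eef_rot: [-2.529, 1.569, -3.082]
force: [-0.4, 0.2, -0.2]
grip_width: 0.0004
```

```bash
python3 -c "
from plan import *
show('a',.02,.014,2,z=.2)
cv2.imwrite('pics/w6.png',ctrl.camera('wrist')[:,:,::-1])"
```

```text
t 12.82 p [0.6443 0.0831 0.2582] yaw 1.018 -> [0.6458 0.0829 0.2   ] 1.02 F [-0.4  0.2 -0.2]
[255.0, 2.91, 0.03, 0.07, -0.07]
[255.0, 2.91, 0.03, 0.07, -0.07]
```

View pics/w6.png

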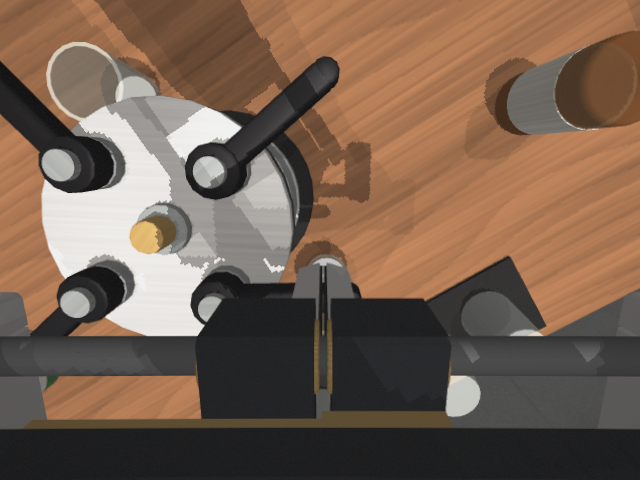

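Emit:
{"fn": "play_rows", "kwargs": {"increments": [[[255,2.95,0.05,0,0],[255,2.9,0,0,0],[255,0,0,0,0],[255,0,0,0,0],[255,0,0,0.5,0],[255,0,0,0.5,0],[255,0,0,0.4,0],[255,0,0,0,0],[255,0,0,0,0]]]}}

```text
time_s: 13.62
ee_pos: [0.6567, 0.0761, 0.202]
eef_rot: [0.386, 1.57, -0.167]
force: [0.3, 0.3, 0.2]
grip_width: 0.0007
```

```bash
python3 -c "
from plan import *
show('a',.86,0,1,z=.2)
P,Y=pose('a',.02,0);p,y=cur()[1:];print(rows(p,y,P,Y,1))"
```

```text
t 13.62 p [0.6567 0.0761 0.202 ] yaw 1.017 -> [0.7007 0.0359 0.2   ] 0.18 F [0.3 0.3 0.2]
[255.0, 0.2, -1.11, 5.86, 47.94]
[[255, np.float64(0.2), np.float64(0.01), np.float64(0.11), np.float64(-0.19)]]
```

Emit:
{"fn": "play_rows", "kwargs": {"increments": [[[255,0.05,0.1,0.6,4.0],[255,0.05,0.1,0.5,4.0],[255,0.05,0.1,0.5,4.0],[255,0.05,0.1,0.5,4.0],[255,0,0.1,0.5,4.0],[255,0,0.1,0.5,4.0],[255,0,0.1,0.5,4.0],[255,0,0.1,0.5,4.0],[255,0,0.1,0.5,4.0],[255,0,0.1,0.5,4.0],[255,0,0.1,0.5,4.0],[255,0,0.1,0.5,4.0]]]}}

```text
time_s: 14.62
ee_pos: [0.7009, 0.0363, 0.1997]
eef_rot: [-2.586, 1.57, 2.303]
force: [-3.8, 3.8, 1.5]
grip_width: 0.0005
```

Emit:
{"fn": "play_rows", "kwargs": {"increments": [[[255,0,0,0,0],[255,0,0,0,0]]]}}

```text
time_s: 14.78
ee_pos: [0.7011, 0.0357, 0.1996]
eef_rot: [0.594, 1.57, -0.795]
force: [-0.7, 0.1, -0.1]
grip_width: 0.0006
```

```bash
python3 -c "
from plan import *
show('a',.86,0,1,z=.2)"
```

```text
t 14.78 p [0.7011 0.0357 0.1996] yaw 0.182 -> [0.7007 0.0359 0.2   ] 0.18 F [-0.7  0.1 -0.1]
[255.0, -0.04, -0.04, -0.02, 0.07]
```

Emit:
{"fn": "play_rows", "kwargs": {"increments": [[[255,0,0,-1.0,0],[255,-3.0,0,0,0],[255,-3.0,0,0,0],[255,0,0,0,0]]]}}

```text
time_s: 15.12
ee_pos: [0.7003, 0.0467, 0.2664]
eef_rot: [1.384, 1.562, -0.005]
force: [-0.1, -0.5, 1.4]
grip_width: 0.0009
```

```bash
python3 -c "
from plan import *
show('d',.8,.014,12,z=.26)
cv2.imwrite('pics/s7.png',cv2.resize(ctrl.camera('scene')[200:360,240:400,::-1],None,fx=4,fy=3.7,interpolation=2))"
```

```text
t 15.12 p [0.7003 0.0467 0.2664] yaw 0.182 -> [ 0.633  -0.1236  0.26  ] 4.953 F [-0.1 -0.5  1.4]
[255.0, 0.05, -0.81, 1.29, 7.22]
[255.0, 0.05, -0.64, 1.38, 7.22]
[255.0, 0.05, -0.46, 1.45, 7.22]
[255.0, 0.05, -0.27, 1.5, 7.22]
[255.0, 0.05, -0.08, 1.52, 7.22]
[255.0, 0.05, 0.11, 1.52, 7.22]
[255.0, 0.05, 0.3, 1.5, 7.22]
[255.0, 0.05, 0.48, 1.45, 7.22]
[255.0, 0.05, 0.66, 1.37, 7.22]
[255.0, 0.05, 0.83, 1.28, 7.22]
[255.0, 0.05, 0.98, 1.17, 7.22]
[255.0, 0.05, 1.12, 1.03, 7.22]
```

View pics/s7.png

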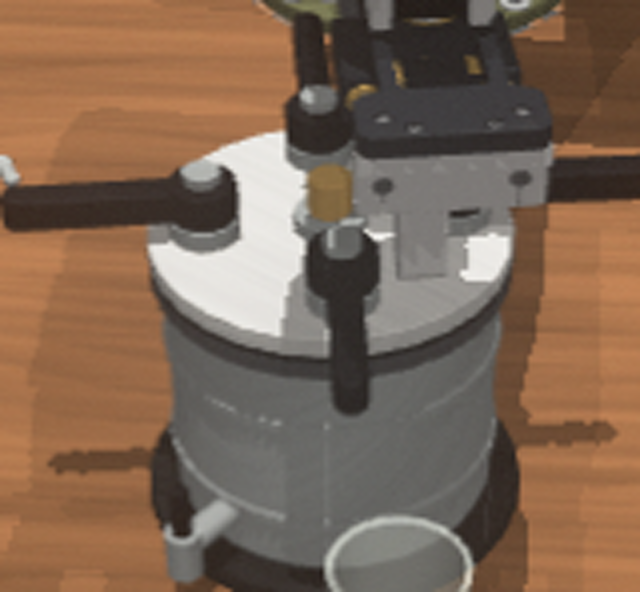

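```bash
python3 -c "
from plan import *
o,p,y=cur()
for r in rows(p,y,np.array([.45,-.28,.27]),-1.33,13): print([float(v) for v in r])"
```

```text
[255.0, -0.05, -2.35, 2.12, 6.66]
[255.0, -0.05, -2.08, 2.38, 6.66]
[255.0, -0.05, -1.79, 2.61, 6.66]
[255.0, -0.05, -1.48, 2.8, 6.66]
[255.0, -0.05, -1.14, 2.95, 6.66]
[255.0, -0.05, -0.79, 3.06, 6.66]
[255.0, -0.05, -0.43, 3.13, 6.66]
[255.0, -0.05, -0.07, 3.16, 6.66]
[255.0, -0.05, 0.3, 3.15, 6.66]
[255.0, -0.05, 0.66, 3.09, 6.66]
[255.0, -0.05, 1.02, 3.0, 6.66]
[255.0, -0.05, 1.36, 2.86, 6.66]
[255.0, -0.05, 1.68, 2.68, 6.66]
```

Emit:
{"fn": "play_rows", "kwargs": {"increments": [[[255,0,-2.35,2.1,6.65],[255,0,-2.1,2.4,6.65],[255,0,-1.8,2.6,6.65],[255,0,-1.5,2.8,6.65],[255,0,-1.15,2.95,6.65],[255,0,-0.8,3.05,6.65],[255,0,-0.45,3.15,6.65],[255,0,-0.05,3.15,6.65],[255,0,0.3,3.15,6.65],[255,0,0.65,3.1,6.65],[255,0,1.0,3.0,6.65],[255,0,1.35,2.85,6.65]]]}}

```text
time_s: 16.17
ee_pos: [0.4662, -0.2555, 0.2587]
eef_rot: [-0.728, 1.57, 2.767]
force: [0.2, 0.1, -0.5]
grip_width: 0.0002
```

Emit:
{"fn": "play_rows", "kwargs": {"increments": [[[255,0,1.7,2.7,6.65],[255,0,0,0,0]]]}}

```text
time_s: 16.33
ee_pos: [0.4454, -0.2832, 0.2588]
eef_rot: [0.02, 1.569, -2.89]
force: [1.1, -0.8, 0.8]
grip_width: 0.0001
```

```bash
python3 -c "
from proj import *
im=ctrl.camera('top')[...,::-1]
cv2.imwrite('pics/t8.png',cv2.resize(im[135:265,255:385],None,fx=4.6,fy=4.6,interpolation=2))
show('d',.8,.014,10,z=.26)"
```

```text
t 16.38 p [ 0.4467 -0.2816  0.2589] yaw -1.332 -> [ 0.633  -0.1236  0.26  ] 4.953 F [ 0.2  0.1 -0.1]
[255.0, -0.01, -1.1, -2.18, -0.01]
[255.0, -0.01, -1.1, -2.18, -0.01]
[255.0, -0.01, -1.09, -2.18, -0.01]
[255.0, -0.01, -1.09, -2.18, -0.01]
[255.0, -0.01, -1.09, -2.18, -0.01]
[255.0, -0.01, -1.09, -2.18, -0.01]
[255.0, -0.01, -1.09, -2.18, -0.01]
[255.0, -0.01, -1.09, -2.18, -0.01]
[255.0, -0.01, -1.09, -2.18, -0.01]
[255.0, -0.01, -1.09, -2.19, -0.01]
```

View pics/t8.png

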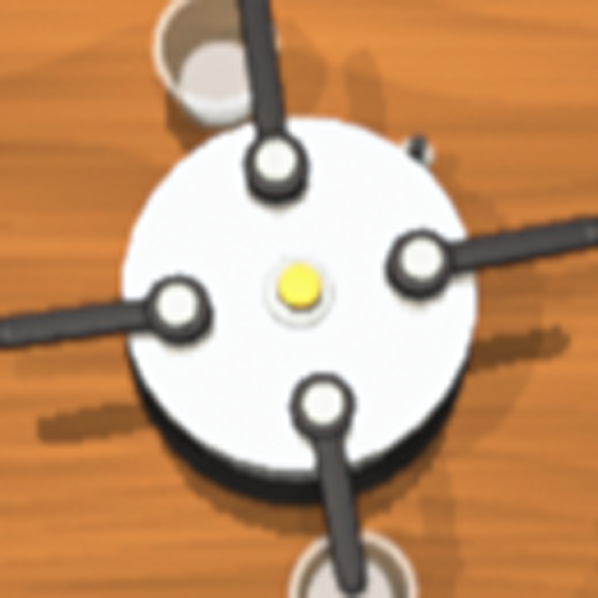

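Emit:
{"fn": "play_rows", "kwargs": {"increments": [[[255,0,-1.1,-2.2,0],[255,0,-1.1,-2.2,0],[255,0,-1.1,-2.2,0],[255,0,-1.1,-2.2,0],[255,0,-1.1,-2.2,0],[255,0,-1.1,-2.2,0],[255,0,-1.1,-2.2,0],[255,0,-1.1,-2.2,0],[255,0,-1.1,-2.15,0],[255,0,-1.0,-2.1,0],[255,0,0,0,0],[255,0,0,0,0]]]}}

```text
time_s: 17.38
ee_pos: [0.6346, -0.1203, 0.2583]
eef_rot: [-0.512, 1.569, 2.876]
force: [-0.4, 0.3, -0.2]
grip_width: 0.0006
```

```bash
python3 -c "
from plan import *
show('d',.8,.014,2,z=.2)"
```

```text
t 17.38 p [ 0.6346 -0.1203  0.2583] yaw -1.325 -> [ 0.633  -0.1236  0.2   ] 4.953 F [-0.4  0.3 -0.2]
[255.0, 2.91, 0.14, 0.12, 0.17]
[255.0, 2.91, 0.14, 0.12, 0.17]
```

Emit:
{"fn": "play_rows", "kwargs": {"increments": [[[255,2.95,0.15,0,0],[255,2.9,0.15,0,0],[255,0,0,0,0],[255,0,0,0,0],[255,0,0,0.55,0],[255,0,0,0.55,0],[255,0,0,0.5,0],[255,0,0,0,0]]]}}

```text
time_s: 18.05
ee_pos: [0.6187, -0.1295, 0.2025]
eef_rot: [2.605, 1.569, -0.295]
force: [-0.3, -0.6, 0.0]
grip_width: 0.0005
```

Emit:
{"fn": "play_rows", "kwargs": {"increments": [[[255,0,0.1,0.5,4.1],[255,0,0.1,0.5,4.1],[255,0,0.1,0.5,4.1],[255,0,0.1,0.5,4.1],[255,0,0.1,0.5,4.1],[255,0,0.1,0.5,4.1],[255,0,0.1,0.5,4.1],[255,0,0.1,0.5,4.1],[255,0,0.1,0.5,4.1],[255,0,0.1,0.5,4.1],[255,0,0.1,0.5,4.1]]]}}

```text
time_s: 18.97
ee_pos: [0.5649, -0.1343, 0.202]
eef_rot: [3.066, 1.568, -0.625]
force: [1.8, -3.9, 1.1]
grip_width: 0.0004
```

```bash
python3 -c "
from plan import *
show('d',1.7,0,1,z=.2)"
```

```text
t 18.97 p [ 0.5649 -0.1343  0.202 ] yaw -2.12 -> [ 0.5569 -0.1278  0.2   ] 4.053 F [ 1.8 -3.9  1.1]
[255.0, 0.2, -0.13, 1.02, 6.32]
```

Emit:
{"fn": "play_rows", "kwargs": {"increments": [[[255,0.1,0,0.45,3],[255,0.1,-0.1,0.45,3],[255,0,0,0.1,0],[255,0,0,0,0],[255,0,0,0,0]]]}}

```text
time_s: 19.38
ee_pos: [0.5572, -0.1273, 0.1995]
eef_rot: [-2.606, 1.57, -0.113]
force: [1.5, -0.5, 1.3]
grip_width: 0.0003
```

Emit:
{"fn": "play_rows", "kwargs": {"increments": [[[255,0,0,0.2,0],[255,0,0,0,0]]]}}

```text
time_s: 19.55
ee_pos: [0.5567, -0.127, 0.1996]
eef_rot: [-2.977, 1.566, -0.485]
force: [10.9, -8.2, -0.4]
grip_width: 0.0002
```

```bash
python3 -c "
from plan import *
show('d',1.7,0,1,z=.2)"
```

```text
t 19.55 p [ 0.5567 -0.127   0.1996] yaw -2.22 -> [ 0.5569 -0.1278  0.2   ] 4.053 F [10.9 -8.2 -0.4]
[255.0, -0.04, 0.05, -0.06, 0.58]
```

Emit:
{"fn": "play_rows", "kwargs": {"increments": [[[255,0,0,-1.3,0],[255,-3.0,0,0,0],[255,-3.0,0,0,0],[255,0,0,0,0]]]}}

```text
time_s: 19.88
ee_pos: [0.5672, -0.1342, 0.2645]
eef_rot: [-2.735, 1.564, -0.242]
force: [-0.6, -0.6, 0.7]
grip_width: 0.0006
```

```bash
python3 -c "
from plan import *
show('b',.8,.014,11,z=.26)
cv2.imwrite('pics/s9.png',cv2.resize(ctrl.camera('scene')[200:360,240:400,::-1],None,fx=4,fy=3.7,interpolation=2))"
```

```text
t 19.88 p [ 0.5672 -0.1342  0.2645] yaw -2.22 -> [0.5186 0.116  0.26  ] -1.33 F [-0.6 -0.6  0.7]
[255.0, 0.04, -1.55, 1.73, -4.63]
[255.0, 0.04, -1.68, 1.6, -4.63]
[255.0, 0.04, -1.8, 1.45, -4.63]
[255.0, 0.04, -1.91, 1.3, -4.63]
[255.0, 0.04, -2.01, 1.15, -4.63]
[255.0, 0.04, -2.1, 0.98, -4.63]
[255.0, 0.04, -2.17, 0.81, -4.63]
[255.0, 0.04, -2.23, 0.63, -4.63]
[255.0, 0.04, -2.27, 0.45, -4.63]
[255.0, 0.04, -2.3, 0.26, -4.63]
[255.0, 0.04, -2.32, 0.07, -4.63]
```

View pics/s9.png

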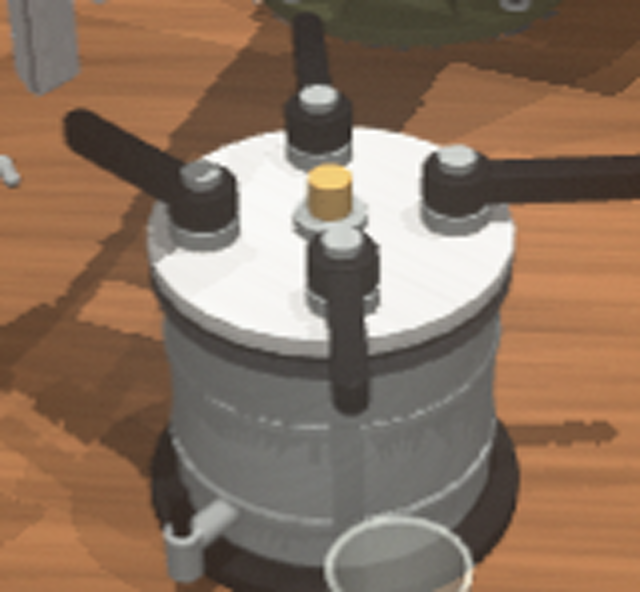

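d now lies at its stop, tip at (70,120); the others are unchanged. On to b.

Emit:
{"fn": "play_rows", "kwargs": {"increments": [[[255,0,-1.55,1.75,-4.65],[255,0,-1.7,1.6,-4.65],[255,0,-1.8,1.45,-4.65],[255,0,-1.9,1.3,-4.65],[255,0,-2.0,1.15,-4.65],[255,0,-2.1,1.0,-4.65],[255,0,-2.15,0.8,-4.65],[255,0,-2.2,0.65,-4.65],[255,0,-2.25,0.45,-4.65],[255,0,-2.3,0.25,-4.65],[255,0,-2.3,0.05,-4.6],[255,0,0,0,0]]]}}

```text
time_s: 20.93
ee_pos: [0.5158, 0.1185, 0.2579]
eef_rot: [-0.536, 1.569, 2.856]
force: [0.4, 0.7, 0.1]
grip_width: 0.0002
```

Emit:
{"fn": "play_rows", "kwargs": {"increments": [[[255,0,0,0,0]]]}}

```text
time_s: 21.02
ee_pos: [0.5164, 0.1162, 0.2581]
eef_rot: [-0.172, 1.569, -3.07]
force: [-0.6, 0.1, 0.3]
grip_width: 0.0001
```

```bash
python3 -c "
from plan import *
show('b',.8,.014,2,z=.2)"
```

```text
t 21.02 p [0.5164 0.1162 0.2581] yaw -1.327 -> [0.5186 0.116  0.2   ] -1.33 F [-0.6  0.1  0.3]
[255.0, 2.9, 0.04, -0.11, 0.08]
[255.0, 2.9, 0.04, -0.11, 0.08]
```

Emit:
{"fn": "play_rows", "kwargs": {"increments": [[[255,2.95,0.05,0,0],[255,2.9,0.05,0,0],[255,0,0,0,0],[255,0,0,0,0],[255,0,0,-0.55,0],[255,0,0,-0.55,0],[255,0,0,-0.5,0],[255,0,0,0,0]]]}}

```text
time_s: 21.68
ee_pos: [0.5339, 0.1186, 0.2014]
eef_rot: [3.083, 1.569, 0.183]
force: [-0.5, 0.4, -0.5]
grip_width: 0.0003
```

Emit:
{"fn": "play_rows", "kwargs": {"increments": [[[255,0,-0.1,-0.5,4.1],[255,0,-0.1,-0.5,4.1],[255,0,-0.1,-0.5,4.1],[255,0,-0.1,-0.5,4.1],[255,0,-0.1,-0.5,4.1],[255,0,-0.1,-0.5,4.1],[255,0,-0.1,-0.5,4.1],[255,0,-0.1,-0.5,4.1],[255,0,-0.1,-0.5,4.1],[255,0,-0.1,-0.5,4.1],[255,0,-0.1,-0.5,4.1]]]}}

```text
time_s: 22.6
ee_pos: [0.5869, 0.1228, 0.2007]
eef_rot: [0.636, 1.569, -3.054]
force: [-4.7, -0.3, 1.0]
grip_width: 0.0003
```

```bash
python3 -c "
from plan import *
show('b',1.7,0,1,z=.2)"
```

```text
t 22.6 p [0.5869 0.1228 0.2007] yaw -2.12 -> [0.5947 0.1202 0.2   ] -2.23 F [-4.7 -0.3  1. ]
[255.0, 0.07, -0.19, -0.8, 6.34]
```

Emit:
{"fn": "play_rows", "kwargs": {"increments": [[[255,0,-0.1,-0.4,3],[255,0,-0.1,-0.4,3],[255,0,0,-0.1,0],[255,0,0,0,0],[255,0,0,0,0]]]}}

```text
time_s: 23.02
ee_pos: [0.5926, 0.1212, 0.2006]
eef_rot: [0.447, 1.562, 2.94]
force: [-29.4, 7.6, 9.1]
grip_width: 0.0002
```

Emit:
{"fn": "play_rows", "kwargs": {"increments": [[[255,0,0,-0.2,0],[255,0,0,0,0]]]}}

```text
time_s: 23.18
ee_pos: [0.5928, 0.121, 0.2005]
eef_rot: [0.379, 1.558, 2.872]
force: [-41.5, 13.7, 12.6]
grip_width: 0.0003
```

```bash
python3 -c "
from plan import *
show('b',1.7,0,1,z=.2)"
```

```text
t 23.18 p [0.5928 0.121  0.2005] yaw -2.219 -> [0.5947 0.1202 0.2   ] -2.23 F [-41.5  13.7  12.6]
[255.0, 0.05, -0.05, -0.2, 0.65]
```

Emit:
{"fn": "play_rows", "kwargs": {"increments": [[[255,0,0,1.4,0],[255,-3.0,0,0,0],[255,-3.0,0,0,0],[255,0,0,0,0]]]}}

```text
time_s: 23.52
ee_pos: [0.5877, 0.1273, 0.2671]
eef_rot: [-2.339, 1.562, 0.153]
force: [0.6, 0.2, 1.2]
grip_width: 0.0003
```

```bash
python3 -c "
from plan import *
show('c',.8,.014,20,z=.26)
cv2.imwrite('pics/s10.png',cv2.resize(ctrl.camera('scene')[200:360,240:400,::-1],None,fx=4,fy=3.7,interpolation=2))"
```

```text
t 23.52 p [0.5877 0.1273 0.2671] yaw -2.221 -> [ 0.456 -0.061  0.26 ] 0.24 F [0.6 0.2 1.2]
[255.0, 0.04, 1.15, -0.05, -7.05]
[255.0, 0.04, 1.14, 0.1, -7.05]
[255.0, 0.04, 1.12, 0.24, -7.05]
[255.0, 0.04, 1.09, 0.37, -7.05]
[255.0, 0.04, 1.03, 0.5, -7.05]
[255.0, 0.04, 0.96, 0.63, -7.05]
[255.0, 0.04, 0.88, 0.74, -7.05]
[255.0, 0.04, 0.78, 0.84, -7.05]
[255.0, 0.04, 0.67, 0.93, -7.05]
[255.0, 0.04, 0.55, 1.01, -7.05]
[255.0, 0.04, 0.43, 1.07, -7.05]
[255.0, 0.04, 0.29, 1.11, -7.05]
[255.0, 0.04, 0.15, 1.14, -7.05]
[255.0, 0.04, 0.01, 1.15, -7.05]
[255.0, 0.04, -0.13, 1.14, -7.05]
[255.0, 0.04, -0.27, 1.12, -7.05]
[255.0, 0.04, -0.4, 1.08, -7.05]
[255.0, 0.04, -0.53, 1.02, -7.05]
[255.0, 0.04, -0.65, 0.94, -7.05]
[255.0, 0.04, -0.76, 0.86, -7.05]
```

View pics/s10.png

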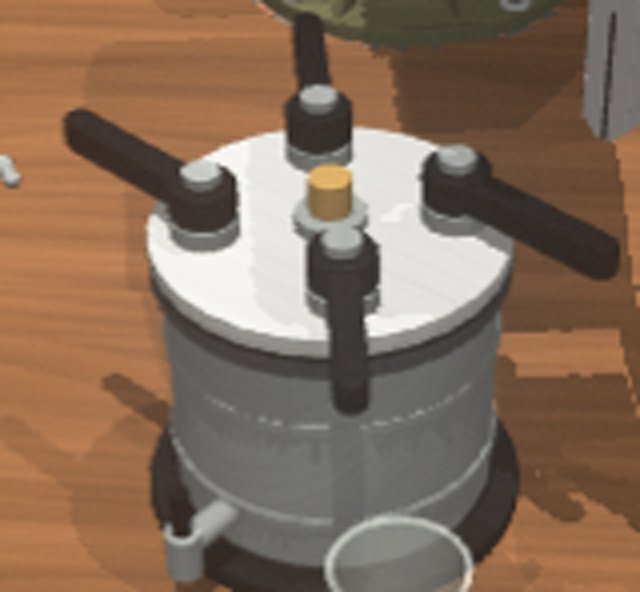

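Emit:
{"fn": "play_rows", "kwargs": {"increments": [[[255,0,1.15,-0.05,-7.05],[255,0,1.15,0.1,-7.05],[255,0,1.1,0.25,-7.05],[255,0,1.1,0.35,-7.05],[255,0,1.05,0.5,-7.05],[255,0,0.95,0.65,-7.05],[255,0,0.9,0.75,-7.05],[255,0,0.8,0.85,-7.05],[255,0,0.65,0.95,-7.05],[255,0,0.55,1.0,-7.05],[255,0,0.45,1.05,-7.05],[255,0,0.3,1.1,-7.05]]]}}

```text
time_s: 24.57
ee_pos: [0.5066, 0.0131, 0.2599]
eef_rot: [-0.904, 1.57, 3.07]
force: [0.5, -0.0, 0.0]
grip_width: 0.0004
```

Emit:
{"fn": "play_rows", "kwargs": {"increments": [[[255,0,0.15,1.15,-7.05],[255,0,0,1.15,-7.05],[255,0,-0.15,1.15,-7.05],[255,0,-0.25,1.1,-7.05],[255,0,-0.4,1.1,-7.05],[255,0,-0.55,1.0,-7.05],[255,0,-0.65,0.95,-7.05],[255,0,-0.75,0.85,-7.05],[255,0,0,0,0],[255,0,0,0,0]]]}}

```text
time_s: 25.4
ee_pos: [0.4541, -0.0617, 0.2603]
eef_rot: [-2.468, 1.571, 2.48]
force: [0.8, 0.1, 0.2]
grip_width: 0.0005
```

```bash
python3 -c "
from plan import *
show('c',.8,.014,2,z=.2)"
```

```text
t 25.4 p [ 0.4541 -0.0617  0.2603] yaw 0.235 -> [ 0.456 -0.061  0.2  ] 0.24 F [0.8 0.1 0.2]
[255.0, 3.02, 0.1, -0.01, -0.16]
[255.0, 3.02, 0.1, -0.01, -0.16]
```

Emit:
{"fn": "play_rows", "kwargs": {"increments": [[[255,3.0,0.1,0,0],[255,3.0,0.1,0,0],[255,0,0,0,0],[255,0,0,0,0],[255,0,0,-0.5,0],[255,0,0,-0.5,0],[255,0,0,-0.4,0],[255,0,0,0,0]]]}}

```text
time_s: 26.07
ee_pos: [0.453, -0.0467, 0.2015]
eef_rot: [1.228, 1.569, -0.103]
force: [0.4, -1.1, -0.4]
grip_width: 0.0004
```

Emit:
{"fn": "play_rows", "kwargs": {"increments": [[[255,0,-0.1,-0.5,4.1],[255,0,-0.1,-0.5,4.1],[255,0,-0.1,-0.5,4.1],[255,0,-0.1,-0.5,4.1],[255,0,-0.1,-0.5,4.1],[255,0,-0.1,-0.5,4.1],[255,0,-0.1,-0.5,4.1],[255,0,-0.1,-0.5,4.1],[255,0,-0.1,-0.5,4.1],[255,0,-0.1,-0.5,4.1],[255,0,-0.1,-0.5,4.1]]]}}

```text
time_s: 26.98
ee_pos: [0.4482, 0.007, 0.2011]
eef_rot: [0.291, 1.57, -1.83]
force: [-3.9, -3.5, 1.3]
grip_width: 0.0006
```

```bash
python3 -c "
from plan import *
show('c',1.7,0,1,z=.2)"
```

```text
t 26.98 p [0.4482 0.007  0.2011] yaw -0.551 -> [0.4518 0.0151 0.2   ] -0.66 F [-3.9 -3.5  1.3]
[255.0, 0.11, -0.12, -0.88, 6.22]
```

Emit:
{"fn": "play_rows", "kwargs": {"increments": [[[255,0,-0.1,-0.4,3],[255,0,-0.05,-0.35,3],[255,0,0,0,0],[255,0,0,0,0]]]}}

```text
time_s: 27.32
ee_pos: [0.4511, 0.0141, 0.201]
eef_rot: [0.471, 1.57, -1.752]
force: [-3.7, -2.2, 1.9]
grip_width: 0.0005
```

Emit:
{"fn": "play_rows", "kwargs": {"increments": [[[255,0,0,-0.1,0],[255,0,0,0,0]]]}}

```text
time_s: 27.48
ee_pos: [0.4512, 0.0142, 0.201]
eef_rot: [-0.128, 1.569, -2.351]
force: [-11.2, -7.3, 6.6]
grip_width: 0.0004
```

```bash
python3 -c "
from plan import *
show('c',1.7,0,1,z=.2)"
```

```text
t 27.48 p [0.4512 0.0142 0.201 ] yaw -0.652 -> [0.4518 0.0151 0.2   ] -0.66 F [-11.2  -7.3   6.6]
[255.0, 0.1, -0.0, -0.1, 0.44]
```

Emit:
{"fn": "play_rows", "kwargs": {"increments": [[[255,0,0,-0.1,0],[255,0,0,0,0]]]}}

```text
time_s: 27.65
ee_pos: [0.4512, 0.0144, 0.201]
eef_rot: [-0.147, 1.567, -2.37]
force: [-15.7, -11.9, 8.9]
grip_width: 0.0001
```

Emit:
{"fn": "play_rows", "kwargs": {"increments": [[[255,0,0,1.3,0],[255,-3.0,0,0,0],[255,-3.0,0,0,0],[255,0,0,0,0]]]}}

```text
time_s: 27.98
ee_pos: [0.446, 0.0051, 0.2659]
eef_rot: [2.2, 1.562, -0.022]
force: [-0.3, -0.1, -0.1]
grip_width: 0.0006
```

```bash
python3 -c "
from plan import *
show('a',.8,.014,12,z=.26)"
```

```text
t 27.98 p [0.446  0.0051 0.2659] yaw -0.652 -> [0.6956 0.0534 0.26  ] 0.24 F [-0.3 -0.1 -0.1]
[255.0, 0.05, 1.41, -1.58, -4.26]
[255.0, 0.05, 1.52, -1.47, -4.26]
[255.0, 0.05, 1.63, -1.36, -4.26]
[255.0, 0.05, 1.72, -1.23, -4.26]
[255.0, 0.05, 1.81, -1.1, -4.26]
[255.0, 0.05, 1.89, -0.96, -4.26]
[255.0, 0.05, 1.95, -0.82, -4.26]
[255.0, 0.05, 2.01, -0.67, -4.26]
[255.0, 0.05, 2.05, -0.52, -4.26]
[255.0, 0.05, 2.09, -0.37, -4.26]
[255.0, 0.05, 2.11, -0.21, -4.26]
[255.0, 0.05, 2.12, -0.05, -4.26]
```

Emit:
{"fn": "play_rows", "kwargs": {"increments": [[[255,0,1.4,-1.6,-4.25],[255,0,1.5,-1.45,-4.25],[255,0,1.65,-1.35,-4.25],[255,0,1.7,-1.25,-4.25],[255,0,1.8,-1.1,-4.25],[255,0,1.9,-0.95,-4.25],[255,0,1.95,-0.8,-4.25],[255,0,2.0,-0.65,-4.25],[255,0,2.05,-0.5,-4.25],[255,0,2.1,-0.35,-4.25],[255,0,2.1,-0.2,-4.25],[255,0,2.1,-0.05,-4.25]]]}}

```text
time_s: 28.98
ee_pos: [0.6945, 0.0526, 0.2603]
eef_rot: [1.962, 1.57, 0.633]
force: [-0.6, -0.2, 1.3]
grip_width: 0.0005
```

Emit:
{"fn": "play_rows", "kwargs": {"increments": [[[255,0,0,0,0],[255,0,0,0,0]]]}}

```text
time_s: 29.15
ee_pos: [0.6938, 0.0525, 0.2593]
eef_rot: [-2.038, 1.57, 2.912]
force: [0.1, 0.7, -0.0]
grip_width: 0.0006
```

```bash
python3 -c "
from plan import *
show('a',.8,.014,2,z=.2)"
```

```text
t 29.15 p [0.6938 0.0525 0.2593] yaw 0.238 -> [0.6956 0.0534 0.2   ] 0.24 F [ 0.1  0.7 -0. ]
[255.0, 2.97, 0.09, -0.02, -0.08]
[255.0, 2.97, 0.09, -0.02, -0.08]
```

Emit:
{"fn": "play_rows", "kwargs": {"increments": [[[255,3.0,0.1,0,0],[255,2.95,0.1,0,0],[255,0,0,0,0],[255,0,0,0,0],[255,0,0,0.5,0],[255,0,0,0.5,0],[255,0,0,0.4,0],[255,0,0,0,0]]]}}

```text
time_s: 29.82
ee_pos: [0.6993, 0.0383, 0.2023]
eef_rot: [1.275, 1.569, -0.059]
force: [0.6, -0.7, 0.8]
grip_width: 0.0007
```

Emit:
{"fn": "play_rows", "kwargs": {"increments": [[[255,0,0.1,0.5,4.1],[255,0,0.1,0.5,4.1],[255,0,0.1,0.5,4.1],[255,0,0.1,0.5,4.1],[255,0,0.1,0.5,4.1],[255,0,0.1,0.5,4.1],[255,0,0.1,0.5,4.1],[255,0,0.1,0.5,4.1],[255,0,0.1,0.5,4.1],[255,0,0.1,0.5,4.1],[255,0,0.1,0.5,4.1]]]}}

```text
time_s: 30.73
ee_pos: [0.7032, -0.0144, 0.2018]
eef_rot: [3.06, 1.569, 0.937]
force: [0.1, 5.4, 0.3]
grip_width: 0.0007
```

```bash
python3 -c "
from plan import *
show('a',1.7,0,1,z=.2)"
```

```text
t 30.73 p [ 0.7032 -0.0144  0.2018] yaw -0.552 -> [ 0.6998 -0.0227  0.2   ] -0.66 F [0.1 5.4 0.3]
[255.0, 0.18, 0.15, 0.88, 6.17]
```

Emit:
{"fn": "play_rows", "kwargs": {"increments": [[[255,0,0.1,0.4,3],[255,0,0.05,0.4,3],[255,0,0,0,0],[255,0,0,0,0]]]}}

```text
time_s: 31.07
ee_pos: [0.7005, -0.0218, 0.2018]
eef_rot: [2.785, 1.568, 0.561]
force: [3.2, 5.2, -0.2]
grip_width: 0.0003
```

Emit:
{"fn": "play_rows", "kwargs": {"increments": [[[255,0,0,0.1,0],[255,0,0,0,0]]]}}

```text
time_s: 31.23
ee_pos: [0.7004, -0.0219, 0.2018]
eef_rot: [2.781, 1.567, 0.557]
force: [7.8, 7.4, -0.6]
grip_width: 0.0008
```

```bash
python3 -c "
from plan import *
show('a',1.7,0,1,z=.2)"
```

```text
t 31.23 p [ 0.7004 -0.0219  0.2018] yaw -0.653 -> [ 0.6998 -0.0227  0.2   ] -0.66 F [ 7.8  7.4 -0.6]
[255.0, 0.18, 0.01, 0.1, 0.39]
```

Emit:
{"fn": "play_rows", "kwargs": {"increments": [[[255,0,0,0.15,0],[255,0,0,0,0]]]}}

```text
time_s: 31.4
ee_pos: [0.7002, -0.022, 0.2019]
eef_rot: [2.772, 1.564, 0.549]
force: [14.6, 13.6, -3.8]
grip_width: 0.0004
```

Emit:
{"fn": "play_rows", "kwargs": {"increments": [[[255,0,0,-1.3,0],[255,-3.0,0,0,0],[255,-3.0,0,0,0],[255,0,0,0,0]]]}}

```text
time_s: 31.73
ee_pos: [0.7077, -0.0141, 0.2683]
eef_rot: [2.161, 1.561, -0.063]
force: [0.2, -0.7, 0.7]
grip_width: 0.0007
```

```bash
python3 -c "
from plan import *
o,p,y=cur();print(p,y)
for r in rows(p,y,np.array([.45,-.28,.27]),-1.33,12): print([float(v) for v in r])"
```

```text
[ 0.70765009 -0.01413025  0.26832433] -0.6535463744836334
[255.0, -0.01, -0.36, 3.06, 3.23]
[255.0, -0.01, -0.18, 3.08, 3.23]
[255.0, -0.01, -0.01, 3.09, 3.23]
[255.0, -0.01, 0.16, 3.08, 3.23]
[255.0, -0.01, 0.34, 3.07, 3.23]
[255.0, -0.01, 0.51, 3.04, 3.23]
[255.0, -0.01, 0.68, 3.01, 3.23]
[255.0, -0.01, 0.85, 2.97, 3.23]
[255.0, -0.01, 1.01, 2.91, 3.23]
[255.0, -0.01, 1.18, 2.85, 3.23]
[255.0, -0.01, 1.34, 2.78, 3.23]
[255.0, -0.01, 1.49, 2.7, 3.23]
```

Emit:
{"fn": "play_rows", "kwargs": {"increments": [[[255,0,-0.35,3.05,3.2],[255,0,-0.2,3.1,3.2],[255,0,0,3.1,3.2],[255,0,0.15,3.1,3.2],[255,0,0.35,3.05,3.2],[255,0,0.5,3.05,3.2],[255,0,0.7,3.0,3.2],[255,0,0.85,2.95,3.2],[255,0,1.0,2.9,3.2],[255,0,1.2,2.85,3.2],[255,0,1.35,2.8,3.2],[255,0,1.5,2.7,3.2]]]}}

```text
time_s: 32.73
ee_pos: [0.4485, -0.2823, 0.2617]
eef_rot: [2.279, 1.57, -0.619]
force: [-0.1, -1.0, -0.0]
grip_width: 0.0004
```

Emit:
{"fn": "play_rows", "kwargs": {"increments": [[[255,0,0,0,0],[255,0,0,0,0],[255,0,0,0,0]]]}}

```text
time_s: 32.98
ee_pos: [0.4499, -0.2812, 0.2614]
eef_rot: [2.525, 1.57, -0.369]
force: [0.6, -0.5, -0.4]
grip_width: 0.0007
```

```bash
python3 -c "
from proj import *
im=ctrl.camera('top')[...,::-1].copy()
cv2.imwrite('pics/t11f.png',im)
c=cv2.resize(im[125:275,245:395],None,fx=4,fy=4,interpolation=2)
for n in 'abcd':
  for q in (1.6,1.7):
    p=(proj('top',[tip(n,q)])[0]-[245,125])*4; cv2.circle(c,tuple(int(v) for v in p),3,(0,0,255) if q==1.7 else (255,0,0),-1)
cv2.imwrite('pics/t11.png',c)"
```

```text
(no output)
```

View pics/t11.png

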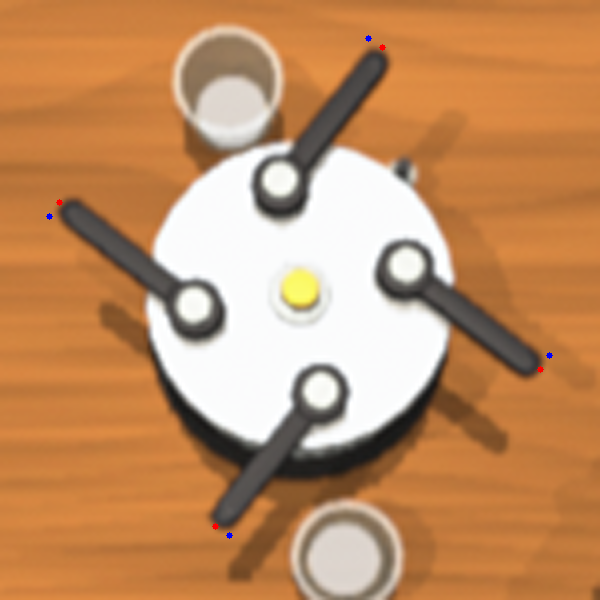

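View pics/t11f.png

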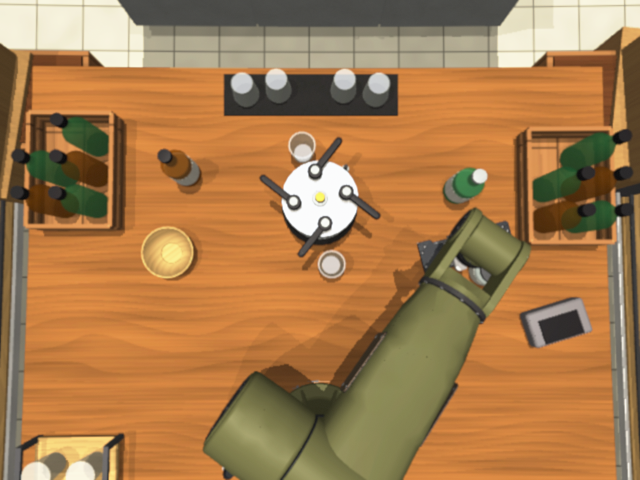

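```bash
python3 -c "
from station import ctrl
print(ctrl.hand_in())"
```

```text
the job is handed in; nothing more can be done
None
```

I tightened all four bolts crosswise in two passes, in the order d, b, c, a both times. I handed the job in at about 33 s of the 69 s allowed, with the arm clear of everything.

- **First pass:** a picture from the top camera between the passes put all four levers at about 0.80 rad, some 3 degrees short of exactly straight out (0.85).
- **Second pass:** I pushed each lever until the force climbed (14–44 N against the roughly 4 N needed to turn it) with almost no further movement. The final top picture shows all four lever ends within a few millimetres of where they should be at 1.7 rad.
- **Other objects:** the tumblers, bottles and bowl look unmoved in the final top picture. The arm hid the spanner and part of the jar there, so I could not check those two; the fingers stayed at about 260 mm whenever the arm was away from the keg, far above both.
- **Highest force:** on bolt b the wrist force reached about 45 N. That came through the closed fingers and is well under the 120 N wrist limit. It is above the 40 N limit for the arm or gripper body, but by my geometry neither touched the lever.

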